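Lower the lay-on roller of the unwind stand

TASK

The blue unwind stand holds its black lay-on roller up on a ratchet: with the fingertips press the red release paddle over the lever's grip until the pawl is free of its teeth, keep it pressed and push the lever down past all the teeth until the black roller rests on the white roll, then let go so that the paddle springs back, and move clear. Only press and push: do not grip or lift the lever, do not force it, do not touch the white roll yourself, and leave everything else on the bench where it stands.

Things in the scene. Friction and masses are not known exactly. Their poses are not given: they have to be found in the camera images.
- stand: blue unwind stand, fixed to the bench: base plate 300 x 250 x 12 mm (x, y, z), two blue side plates 200 high at y = -105 and +105. Origin: centre of the underside. +x points to its back (pivot side), -x to its front, where the lever's grip reaches out; z up. The lever runs outside the side plate at -y
- roll: white roll of nonwoven on a spindle between the side plates, diameter 110, length 170 along the stand's y, free to turn. Origin at its centre: x = -10, y = 0, z = 102 of the stand
- lever_pivot (a point): centre of the lever's hinge, in the lever's middle plane: x = +100, y = -142, z = 175 mm of the stand. The hinge axis is the stand's y; the lever reaches from here towards the stand's -x
- lever (a joint): lever angle, rad. 0: the black roller just touches the white roll and the lever slopes 0.35 rad below level; it grows as the lever rises (slope above level = value - 0.35). It starts hanging on a tooth, somewhere from 0.43 to 0.73. With the pawl free it sinks of itself at 0.1 to 0.2 rad/s; a damper resists faster motion with 2.3 N m per rad/s
- teeth (a point): toothed steel quadrant plate beside the side plate, 103 from the pivot, at y = -122 of the stand. With the pawl in, its twelve teeth stop the lever going down at joint values 0.18, 0.23 and so on every 0.05 up to 0.73; upwards the pawl clicks over them. Below 0.18 there are no teeth. If the lever gets ahead of the finger, the paddle rises and the pawl catches the next tooth: press again
- roller: black rubber lay-on roller, diameter 36, length 160 along the stand's y, at the ends of two aluminium arms 110 from the pivot axis that swing with the lever. Origin at its centre. Its bearings are sprung (6 N per mm): once it lies on the white roll it gives up to 5 mm, until the lever meets its bottom stop at joint value -0.05
- paddle (a joint): angle of the red release paddle, rad. 0: sprung up, yellow pawl in the teeth. 0.22: fully down on its stop just above the black grip. From about 0.08 the pawl is clear of the teeth. 0.8 N at the pad starts it, 1.7 N holds it down (more while the teeth are loaded); let go, it springs back
- paddle_hinge (a point): hinge of the paddle, 155 mm out from the lever pivot along the lever and 24 above the lever's centre line (square to it); axis along the stand's y. A steel crank arm and its link stand 35 mm above it, 80 inwards of the pad's centre
- paddle_pad (a point): centre of the top of the paddle's pad (64 long along the lever, 30 wide, 5 thick), moving with it. Up: 235 mm out from the lever pivot along the lever, 41 above its centre line, pad sloping 0.11 rad up to its outer end. Pressed home: 237 out, 23 above, i.e. 18 lower, sloping 0.11 down. Axes: x along the paddle to the pivot, y the hinge direction
- grip_end (a point): centre of the outer end of the lever's black grip (115 long, 24 wide, 22 high, below the paddle), 282 mm out from the pivot on the lever's centre line. Axes: x along the lever to the pivot, y the hinge direction, z square to the lever, upwards
- core_tube: loose bystander: bare cardboard core standing on end, outer diameter 55, inner 47, 100 high; origin at the centre of its underside
- slit_roll: loose bystander: narrow white roll standing on end, diameter 80, 50 high; origin at the centre of its underside
- weight: loose bystander: brass pattern weight with a knob, diameter 60, 62 high; origin at the centre of its underside
- scissors: loose bystander: scissors with orange handles lying on the green cutting mat, 220 long, 12 high; origin under the pivot screw's end of the handles
- tape: loose bystander: yellow roll of tape lying flat, outer diameter 90, 25 high; origin at the centre of its underside
- marker: loose bystander: black marker pen with a blue cap lying on the cutting mat, 140 long, 16 high; origin under its middle
- glue_bottle: loose bystander: white bottle with a red cap, diameter 56, 130 high; origin at the centre of its underside

How it is judged:
On the way, in this order (a step that is already met when the one before it is completed fails the run):
1. the release paddle is pressed to free the pawl while the lever is still up on the ratchet (value of joint paddle above 0.06 rad and value of joint lever above 0.25 rad), for 0.02 s.
2. the lever has been pushed down past the last tooth (value of joint lever below 0.15 rad), for 0.1 s.
At the end, for the whole second after the job is handed in: the lay-on roller rests on the white roll (lever no more than 0.03 rad above touching, more than 0.5 N between them), the paddle has sprung back (below 0.05 rad), the lever is at rest, the bystanders are within 20 mm of where they stood (value of joint lever between -0.06 and 0.03 rad and contact force between roller and roll above 0.5 N and value of joint paddle below 0.05 rad and velocity of joint lever between -0.06 and 0.05 rad/s and not (distance of any of core_tube, slit_roll, weight, scissors, tape, marker, glue_bottle from where it was at the start of the episode above 0.02 m)).
It fails at once if a bystander was moved more than 20 mm or lifted (distance of any of core_tube, slit_roll, weight, scissors, tape, marker, glue_bottle from where it was at the start of the episode above 0.02 m).
It fails at once if the lever was lifted above where it can hang at the start, or lever and paddle were taken between the fingers (value of joint lever above 0.84 rad or (x of the grasp point in the frame of grip_end between -0.01 and 0.18 m and y of the grasp point in the frame of grip_end between -0.02 and 0.02 m and z of the grasp point in the frame of grip_end between -0.03 and 0.028 m)).
It fails at once if the lever was forced (more than 45 N from the robot) (contact force between any of the arm, the fingers and lever above 45 N).
It fails at once if the robot touched the white roll (contact force between any of the arm, the fingers and roll above 1 N).
It also fails if it takes over 29 s, if anything falls off the work surface, if the arm or the gripper's body presses on something with over 40 N, if the wrist force passes 120 N, or if a joint passes its speed limit or range.

ROBOT

A 7-joint arm with a two-finger parallel gripper is mounted at the origin on the work surface. World frame = base frame: x ahead of the robot, y to its left, z up, the work surface at z = 0. Lengths are in m, angles in rad, forces in N, time in s.
With the tool pointing down it reaches from about 0.4 to 0.875 m from the base axis. Payload 19.3 kg.
Tool frame: the origin (TCP) lies midway between the tips of the shut fingers; the grasp point (between the pads) lies 19 mm behind it; z points along the fingers, y is the line along which they close (so a half turn about z gives the same grasp; the last joint's range is limited). The gripper opens to 85 mm and grips with 20 to 120 N. Pads are 22 mm wide; open, the fingers measure 114 mm over their backs; the gripper's body (76 mm by 85 mm) begins 54 mm behind the grasp point. The pads swing forward as they close: fully open they stand 13 mm farther back than shut.
Start: joints at [-1.363, 0.521, -0.036, 1.599, 0.021, 1.021, -0.113], TCP at [0.171, 0.601, 0.231] pointing down, gripper open.
Joint ranges: [-2.91, 2.91], [-0.3, 2.13], [-1.5, 1.42], [0.17, 2.43], [-1.26, 4.41], [0.16, 1.93], [-2.52, 2.52]. Speed limits (rad/s): [1.89, 1.89, 2.39, 2.39, 3.01, 3.01, 3.01].

INTERFACE

Orientations are given as [roll, pitch, yaw] about the fixed x, y, z axes, in that order (R = Rz(yaw) Ry(pitch) Rx(roll)).
In Python, from workcell import * gives the robot as it stands. The module is installed in compiled form; this text tells all that it offers.
- The arm moves only by the tool play_rows, never from a script. Its argument "deltas" is a list of rows, each a list of 7 numbers: the shift along the tool's x, y, z in units of 500 mm (1.0 is 500 mm), then the turn, a rotation vector about the tool's x, y, z in units of 120 degrees (1.0 is 120 degrees), then the closure, from 0 (fully open) to 1 (shut). A call has 1 to 10 rows; each row is the pose to reach, as a shift and turn from the pose commanded when the call began, along the tool's axes at that moment; what a row does not reach only later rows make up. A row lasts 1/10 s, in which the tool goes at most 50 mm and 8.59 degrees, less where a joint would pass 70% of its speed; a pose out of reach is approached as far as the arm can. A call with a number of a shift or a turn outside -1 to 1 is refused whole. A call with a gripper value outside its range is refused whole. The fingers move at their own pace and stop on an object; "newtons" is the grip in N (left out, the last holds). Time passes only in rows, so rows that repeat a pose let the fingers close. It gives the time, the measured TCP pose, the force, the opening and the grip force at its end, in the units of the state.
- observe(): the state, without advancing time (a new reading comes with each control period).
- grab_frame(name): name is "scene" or "side" or "wrist"; returns the picture (400x640x3 uint8, red, green, blue); there is no depth.
- get_calibration(name): a dict with "fovy" (degrees; the focal length in pixels is half the picture's height over the tangent of half this angle, whatever the lens; pixels are square), "cx", "cy" (the principal point, pixels), "xyz" and "rotation" of the camera in the world. Camera axes: x right, y down, z forward; pixel columns grow to the right and rows downward; lengths in m; the calibration is good to about 2 mm. The wrist camera is an equidistant fisheye: a pixel r from the principal point sees the ray r / f radians off the axis. A picture is of the moment at which its call begins: read the wrist's pose just before it. get_calibration takes no time and is no camera call; for the wrist camera it gives the pose at the moment of the call.
- job_done(): hands the job in; it is judged then, once.
The state is a dict: "clock": time; "qpos": joint angles; "qd": joint speeds; "joint_efforts": joint torques, N m; "position": TCP position; "tool_rot": TCP orientation; "force": force on the tool from outside, world axes, zero at the start; "moment": the same for the moment, N m; "grip_width": finger opening in m; "finger_force": force on a finger pad.
Only numpy, scipy, OpenCV 4.12 (cv2) and the standard library are available. Lean on these libraries where they do the work, as an engineer would, in place of code of your own. Each camera call takes 0.05 s, during which the arm holds its last target. There are 200 camera calls.

## Working session

There is one attempt and no reset: what is moved stays moved. The work goes in short steps, Python scripts to look and compute and a tool call to move; the robot and the scene stay as the last step left them, time stands still between calls to the robot, and variables do not carry over. Pictures are saved under pics/ and viewed, at most 10 in all, crops included, and the job is handed in when it is done.

Besides the shell and the picture viewer there is one more tool, called after "Request:" by a JSON object that holds its "method" and its "body". play_rows: Moves the arm, as the interface text tells. Its arguments: {"type":"object","properties":{"deltas":{"type":"array"},"newtons":{"type":"number"}},"required":["deltas"]}

```bash
mkdir -p pics
python3 - <<'E'
from workcell import *
import cv2
for n in ["scene","side"]:
    im=grab_frame(n); cv2.imwrite(f"pics/{n}0.png",im[:,:,::-1]); c=get_calibration(n); print(n,c)
s=observe(); print(s)
E
```

```text
scene {'fovy': 47.7854899158866, 'cx': 318.3005885380583, 'cy': 202.44564181632512, 'xyz': array([ 1.38538152, -0.26144159,  1.20799115]), 'rotation': array([-2.46999259, -0.01545217,  1.19768034])}
side {'fovy': 48.264899079653254, 'cx': 314.71482925083455, 'cy': 194.46258943426878, 'xyz': array([0.45766053, 1.307479  , 1.20171567]), 'rotation': array([-2.27053254,  0.00532726, -3.04281596])}
{'clock': 0.1, 'qpos': array([-1.36316195,  0.52195545, -0.03637306,  1.59991254,  0.02122609,
        1.0211157 , -0.11278161]), 'qd': array([ 1.97267903e-03, -2.04329061e-03, -9.65373586e-04, -2.41224371e-04,
       -1.77991311e-04, -5.18677905e-04, -2.83583777e-05]), 'joint_efforts': array([ 3.11103264e-03, -9.28482842e+01,  1.98395759e+00, -3.70535839e+01,
        1.81215839e-02,  5.26738615e-03, -2.98083376e-05]), 'position': array([0.17135481, 0.60075097, 0.23079591]), 'tool_rot': array([-3.14058992e+00,  6.93444827e-05,  2.86381824e+00]), 'force': array([0.0579505 , 0.03216636, 0.90730066]), 'moment': array([0.06349122, 0.02261292, 0.0173613 ]), 'finger_force': 0.0, 'grip_width': 0.0853924190079285}
```

View pics/scene0.png

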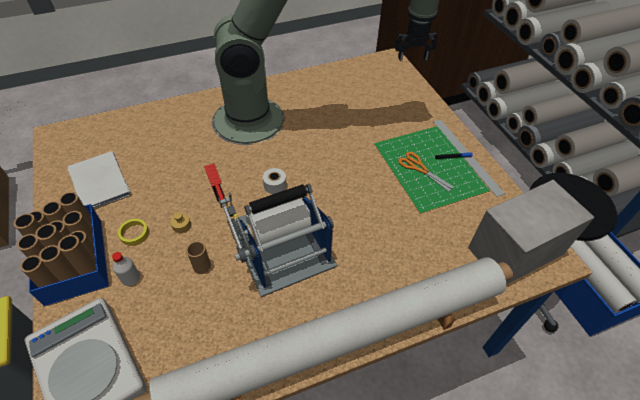

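View pics/side0.png

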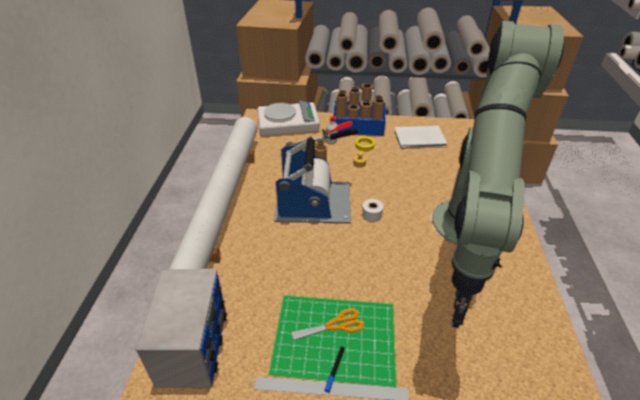

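Scene view: the stand is at about (285,240), with the red paddle at (212,175) reaching toward the robot. Side view: the stand is at (310,185), with the paddle at (342,129). Next I'll enlarge both and triangulate.

```bash
cat > h.py <<'E'
import numpy as np, cv2
from scipy.spatial.transform import Rotation as R
from workcell import *
def cam(n):
    c=get_calibration(n); return c, 200/np.tan(np.radians(c['fovy'])/2), R.from_euler('xyz',c['rotation']).as_matrix()
def ray(n,p):
    c,f,M=cam(n); d=M@np.array([(p[0]-c['cx'])/f,(p[1]-c['cy'])/f,1]); return np.array(c['xyz']),d/np.linalg.norm(d)
def plane(n,p,z):
    o,d=ray(n,p); return o+d*(z-o[2])/d[2]
def tri(a,b):
    (o1,d1),(o2,d2)=ray('scene',a),ray('side',b)
    t=np.linalg.lstsq(np.c_[d1,-d2],o2-o1,rcond=None)[0]; p,q=o1+t[0]*d1,o2+t[1]*d2
    return (p+q)/2,np.linalg.norm(p-q)
def proj(n,P):
    c,f,M=cam(n); v=(np.atleast_2d(P)-c['xyz'])@M; return v[:,:2]/v[:,2:]*f+[c['cx'],c['cy']]
E
python3 - <<'E'
from h import *
a=cv2.imread('pics/scene0.png');b=cv2.imread('pics/side0.png')
A=cv2.resize(a[150:300,190:350],None,fx=5,fy=4,interpolation=3)[:600]
A=cv2.resize(a[150:300,190:350],(640,600),interpolation=3)
B=cv2.resize(b[110:230,260:400],(700,600),interpolation=3)
cv2.imwrite('pics/A.png',A);cv2.imwrite('pics/B.png',B)
for n,im in(('scene',a),('side',b)):
    h=cv2.cvtColor(im,cv2.COLOR_BGR2HSV)
    m=(((h[...,0]<6)|(h[...,0]>174))&(h[...,1]>150)&(h[...,2]>90)).astype(np.uint8)
    k,l,s,c=cv2.connectedComponentsWithStats(m)
    for i in range(1,k):
        if s[i,4]>15: print(n,s[i],c[i],cv2.minAreaRect(np.argwhere(l==i)[:,::-1].astype(np.float32)))
E
```

```text
scene [205 164  19  36 282] [213.96099291 178.41134752] ((215.15069580078125, 181.56849670410156), (36.750919342041016, 10.18257999420166), 69.44395446777344)
scene [112 252  10   9  62] [116.35483871 255.70967742] ((116.40000915527344, 255.80003356933594), (7.155416965484619, 8.9442720413208), 63.43495178222656)
side [331 116   4   5  16] [332.3125 118.0625] ((332.5, 118.0), (4.0, 3.0), 90.0)
side [327 122  24  11  75] [340.74666667 126.30666667] ((338.45001220703125, 126.85001373291016), (3.7947335243225098, 24.98199462890625), 71.56505584716797)
```

View pics/A.png

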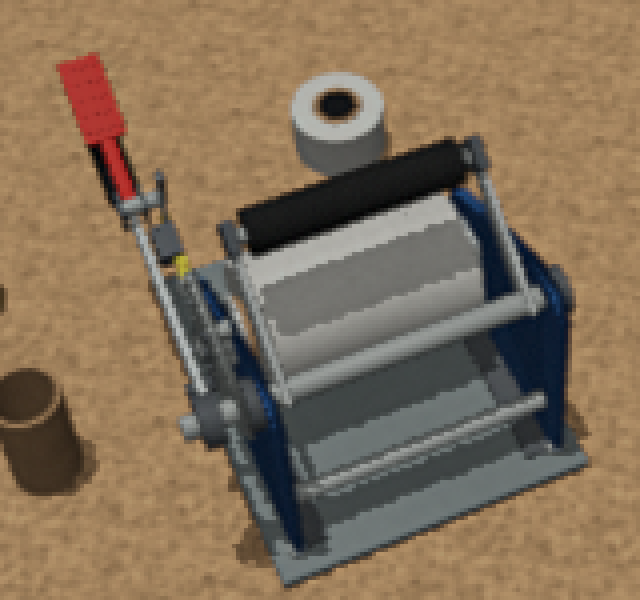

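View pics/B.png

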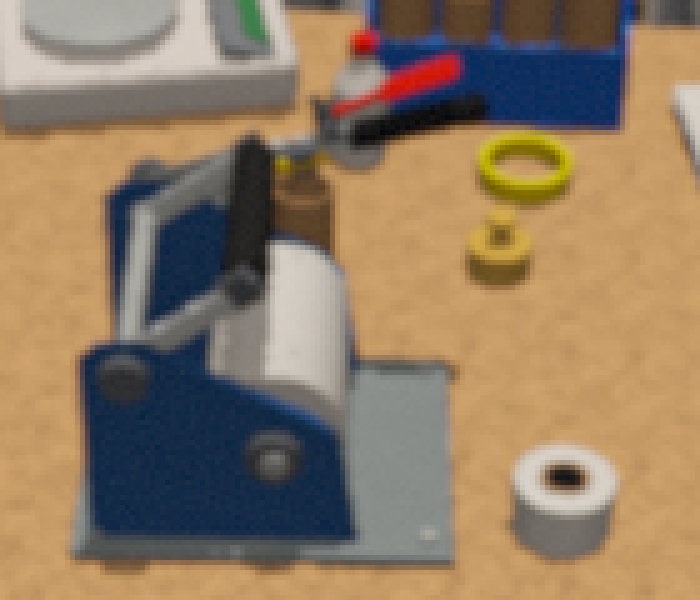

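```bash
cat >> h.py <<'E'
def padS(q,out=235,up=41,y=-142):  # point on lever in stand frame, m
    s=q-.35; return np.array([100-out*np.cos(s)-up*np.sin(s)*1, y, 175+out*np.sin(s)+up*np.cos(s)])/1000 if 0 else np.array([100-out*np.cos(s)+up*np.sin(s), y, 175+out*np.sin(s)+up*np.cos(s)])/1000
E
python3 - <<'E'
from h import *
sa=lambda x,y:(190+x/4-.4,150+y/4-.4)
sb=lambda x,y:(260+x/5-.4,110+y/5-.4)
# (stand xy mm, world)
pts=[((150,-125),plane('scene',sa(285,585),0)),((150,125),plane('scene',sa(588,463),0)),((150,125),plane('side',sb(75,558),0)),((-150,125),plane('side',sb(452,564),0)),((-150,-125),plane('side',sb(455,366),.012))]
S=np.array([p[0] for p in pts])/1000; W=np.array([p[1][:2] for p in pts]); print(W.round(4))
cs,cw=S.mean(0),W.mean(0);A,B=S-cs,W-cw
th=np.arctan2((A[:,0]*B[:,1]-A[:,1]*B[:,0]).sum(),(A*B).sum())
Rz=R.from_euler('z',th).as_matrix(); t=np.r_[cw-Rz[:2,:2]@cs,0]
print('yaw',th,'t',t,'res mm',((A@Rz[:2,:2].T-B)*1000).round(1).tolist())
a,b=sa(92.5,99.5),sb(460,57)
print('obs pad centre scene',a,'outer end side',b)
for q in np.arange(.43,.74,.05):
    s=.11; 
    P=Rz@padS(q)+t; E=Rz@padS(q,235+32*np.cos(s),41+32*np.sin(s),-142+15)+t
    print(round(q,2),P.round(4),proj('scene',P).round(1),proj('side',E).round(1), proj('scene',Rz@padS(q,235+32*np.cos(s),41+32*np.sin(s))+t).round(1))
print(sa(80,60), 'pivot',Rz@np.array([.1,-.142,.175])+t)
E
```

```text
[[ 0.764  -0.1789]
 [ 0.7483  0.0685]
 [ 0.7448  0.0633]
 [ 0.4516  0.0427]
 [ 0.4585 -0.1893]]
yaw 0.053588040124887056 t [ 0.6048048  -0.06528984  0.        ] res mm [[-2.7, -3.2], [-0.4, -1.0], [3.1, 4.2], [-3.2, 8.8], [3.3, -8.8]]
obs pad centre scene (212.725, 174.475) outer end side (351.6, 121.0)
0.43 [ 0.4816 -0.2141  0.2346] [[213.4 178.2]] [[355.7 135.9]] [[210.  169.3]]
0.48 [ 0.4849 -0.2139  0.2461] [[213.1 176.3]] [[354.9 133.1]] [[209.5 167.1]]
0.53 [ 0.4887 -0.2137  0.2574] [[212.8 174.5]] [[354.  130.3]] [[209.2 165. ]]
0.58 [ 0.4931 -0.2135  0.2685] [[212.6 173. ]] [[352.9 127.5]] [[208.9 163.1]]
0.63 [ 0.4981 -0.2132  0.2793] [[212.4 171.5]] [[351.7 124.7]] [[208.7 161.4]]
0.68 [ 0.5035 -0.2129  0.2899] [[212.3 170.3]] [[350.2 122. ]] [[208.5 159.8]]
0.73 [ 0.5095 -0.2126  0.3002] [[212.3 169.2]] [[348.6 119.3]] [[208.5 158.4]]
(209.6, 164.6) pivot [ 0.71226712 -0.20172976  0.175     ]
```

Run:
```python
from h import *
sa=lambda x,y:(190+x/4-.4,150+y/4-.4)
sb=lambda x,y:(260+x/5-.4,110+y/5-.4)
f=lambda n,a,b:print(n,[np.round(v,4) for v in tri(sa(*a),sb(*b))])
f('slit roll hole (z .05)',(338,105),(566,478))
f('pad outer +y corner',(100,56),(460,57))
f('roller end +y',(475,155),(242,285))
f('pivot +y boss',(565,288),(124,376))
f('back +y corner',(588,460),(75,556))
print(proj('scene',observe()['position']),proj('side',observe()['position']))
b=cv2.imread('pics/side0.png')
print(cv2.cvtColor(b,cv2.COLOR_BGR2HSV)[178:190,345].tolist()); print(cv2.cvtColor(b,cv2.COLOR_BGR2HSV)[216:227,345].tolist())
```

```text
slit roll hole (z .05) [array([ 0.3688, -0.009 ,  0.0486]), np.float64(0.0043)]
pad outer +y corner [array([ 0.4752, -0.205 ,  0.2967]), np.float64(0.0192)]
roller end +y [array([0.6163, 0.0238, 0.2424]), np.float64(0.0051)]
pivot +y boss [array([0.7016, 0.0582, 0.1787]), np.float64(0.0083)]
back +y corner [array([0.7459, 0.0674, 0.0043]), np.float64(0.0046)]
[[411.72077392  61.83239477]] [[455.54297516 314.46445005]]
[[17, 124, 202], [17, 125, 200], [17, 123, 195], [16, 110, 176], [14, 63, 133], [24, 12, 105], [60, 7, 114], [53, 8, 129], [75, 11, 139], [75, 7, 141], [75, 7, 141], [72, 9, 141]]
[[30, 9, 166], [27, 14, 161], [25, 11, 135], [70, 6, 132], [68, 7, 137], [86, 14, 125], [21, 26, 98], [15, 120, 144], [16, 127, 193], [17, 124, 204], [17, 123, 203]]
```

Request:
{"method": "play_rows", "body": {"deltas": [[-0.74,-0.41,-0.26,0,0,0,1],[-0.74,-0.41,-0.26,0,0,0,1],[-0.74,-0.41,-0.26,0,0,0,1],[-0.74,-0.41,-0.26,0,0,0,1],[-0.74,-0.41,-0.26,0,0,0,1],[-0.74,-0.41,-0.26,0,0,0,1],[-0.74,-0.41,-0.26,0,0,0,1],[-0.74,-0.41,-0.26,0,0,0,1],[-0.74,-0.41,-0.26,0,0,0,1],[-0.74,-0.41,-0.26,0,0,0,1]]}}

```text
clock: 1.1
position: [0.475, 0.2978, 0.3627]
tool_rot: [3.141, 0.003, 2.856]
force: [-0.4, 0.6, 0.2]
grip_width: -0.0002
finger_force: 0.0
```

Run:
```python
from h import *
s=observe(); print(s['clock'],s['position'],s['tool_rot'],s['qpos'],s['grip_width'],s['force'])
sa=lambda x,y:(190+x/4-.4,150+y/4-.4)
sb=lambda x,y:(260+x/5-.4,110+y/5-.4)
f=lambda n,a,b:print(n,[np.round(v,4) for v in tri(sa(*a),sb(*b))])
f('pad outer -y corner',(60,66),(460,57))
f('pad outer +y corner',(100,56),(460,75))
```

```text
1.1 [0.47499843 0.29777833 0.36271718] [3.14124427e+00 2.87042597e-03 2.85642993e+00] [-0.75062751  0.30411607  0.11097351  1.59875157 -0.03287368  1.23865353
  0.6515851 ] -0.00016126134375320662 [-0.42090148  0.62515666  0.20632065]
pad outer -y corner [array([ 0.4717, -0.2306,  0.2862]), np.float64(0.0083)]
pad outer +y corner [array([ 0.4712, -0.2027,  0.2861]), np.float64(0.0096)]
```

Request:
{"method": "play_rows", "body": {"deltas": [[-0.34,-0.97,0,0,0,-0.16,1],[-0.34,-0.97,0,0,0,-0.16,1],[-0.34,-0.97,0,0,0,-0.16,1],[-0.34,-0.97,0,0,0,-0.16,1],[-0.34,-0.97,0,0,0,-0.16,1],[-0.34,-0.97,0,0,0,-0.16,1],[-0.34,-0.97,0,0,0,-0.16,1],[-0.34,-0.97,0,0,0,-0.16,1],[-0.34,-0.97,0,0,0,-0.16,1],[-0.34,-0.97,0,0,0,-0.16,1]]}}

```text
clock: 2.1
position: [0.5, -0.1917, 0.3613]
tool_rot: [3.141, 0.0, -3.084]
force: [1.5, 0.0, 0.9]
grip_width: 0.0001
finger_force: 0.0
```

Request:
{"method": "play_rows", "body": {"deltas": [[0,0,0,0,0,0,1],[0,0,0,0,0,0,1],[0,0,0,0,0,0,1]]}}

```text
clock: 2.4
position: [0.5004, -0.1889, 0.361]
tool_rot: [3.141, -0.0, -3.083]
force: [-0.4, -0.6, 0.2]
grip_width: -0.0001
finger_force: 0.0
```

Run:
```python
from h import *
s=observe(); print(s['clock'],s['position'],s['tool_rot'],s['qpos'],s['force'])
c=get_calibration('wrist'); print(c)
im=grab_frame('wrist'); cv2.imwrite('pics/w1.png',im[:,:,::-1])
im=grab_frame('side'); cv2.imwrite('pics/s1.png',im[:,:,::-1])
cv2.imwrite('pics/s1c.png',cv2.resize(im[60:200,260:400,::-1],(600,600),interpolation=3))
```

```text
2.4 [ 0.50036782 -0.18890715  0.36103956] [ 3.14102725e+00 -4.12914206e-04 -3.08308978e+00] [-0.02232319  0.26914816  0.34956034  1.67179484 -0.09758769  1.21835873
  1.9787377 ] [-0.36543772 -0.62359817  0.15163396]
{'fovy': 65.70646984690485, 'cx': 319.6559369897321, 'cy': 206.83120803002853, 'xyz': array([ 0.43086967, -0.19388439,  0.5042082 ]), 'rotation': array([ 2.86281201e+00, -1.19593958e-03,  1.62995249e+00])}
```

View pics/w1.png

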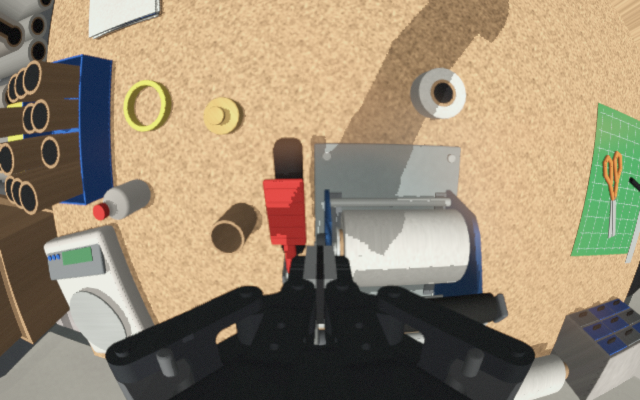

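View pics/s1c.png

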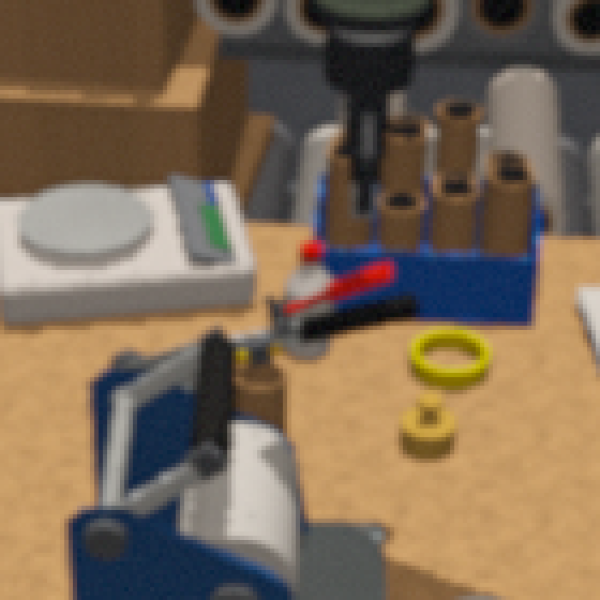

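Wrist view: the pad's outer edge runs (265,181) to (303,180) and its inner edge (270,243) to (305,243). The stand's front base corners are at (316,144) and (459,147). I'll cast fisheye rays through these.

```bash
cat >> h.py <<'E'
def wray(p,c):
    f=200/np.tan(np.radians(c['fovy'])/2); u=np.array(p,float)-[c['cx'],c['cy']]; r=np.linalg.norm(u); a=r/f
    d=np.r_[u/r*np.sin(a),np.cos(a)]; return np.array(c['xyz']),R.from_euler('xyz',c['rotation']).as_matrix()@d
def wplane(p,z,c):
    o,d=wray(p,c); return o+d*(z-o[2])/d[2]
E
python3 - <<'E'
from h import *
c=get_calibration('wrist')
a,b=[wplane(p,.012,c) for p in((316,144),(459,147))]
print('base front corners',a,b,np.linalg.norm(a-b))
y=(b-a)/np.linalg.norm(b-a); yaw=np.arctan2(-y[0],y[1]); Rz=R.from_euler('z',yaw).as_matrix(); t=(a+b)/2-Rz@[-.15,0,.012]
print('yaw',yaw,'t',t)
for z in(.26,.275,.29):
    o=[wplane(p,z,c) for p in((265,181),(303.5,180))]; i=[wplane(p,z-.022,c) for p in((270,243),(305,243))]
    print(z,np.round(o,4).tolist(),np.linalg.norm(o[0]-o[1]),np.round(i,4).tolist(),'len',np.linalg.norm(sum(o)/2-sum(i)/2))
for q in np.arange(.43,.74,.05):
    E=Rz@padS(q,266.8,44.5)+t; P=Rz@padS(q)+t
    o=wplane((284.2,180.5),E[2],c); print(round(q,2),'centre',P.round(4),'outer end model',E.round(4),'ray diff mm',((o-E)*1e3).round(1))
E
```

```text
base front corners [ 0.46881531 -0.19674907  0.012     ] [0.45216794 0.04518019 0.012     ] 0.24250134733433915
yaw 0.06870259591141595 t [ 6.10137758e-01 -6.54871540e-02  1.04083409e-17]
0.26 [[0.4817, -0.2349, 0.26], [0.4792, -0.2036, 0.26]] 0.03138737944853749 [[0.5452, -0.2333, 0.238], [0.5429, -0.2004, 0.238]] len 0.06731021156203056
0.275 [[0.4786, -0.2324, 0.275], [0.4763, -0.203, 0.275]] 0.02946106583166894 [[0.5387, -0.2311, 0.253], [0.5366, -0.2, 0.253]] len 0.0641672415415872
0.29 [[0.4755, -0.2298, 0.29], [0.4733, -0.2024, 0.29]] 0.027534752214800406 [[0.5323, -0.2288, 0.268], [0.5303, -0.1997, 0.268]] len 0.06104503066677135
0.43 centre [ 0.4892 -0.2161  0.2346] outer end model [ 0.4579 -0.2183  0.2407] ray diff mm [26.5 -2.9  0. ]
0.48 centre [ 0.4925 -0.2159  0.2461] outer end model [ 0.4615 -0.2181  0.2537] ray diff mm [20.3 -1.8  0. ]
0.53 centre [ 0.4963 -0.2157  0.2574] outer end model [ 0.4657 -0.2178  0.2665] ray diff mm [13.4 -0.7  0. ]
0.58 centre [ 0.5007 -0.2154  0.2685] outer end model [ 0.4706 -0.2174  0.2792] ray diff mm [6.  0.3 0. ]
0.63 centre [ 0.5056 -0.215   0.2793] outer end model [ 0.4761 -0.217   0.2915] ray diff mm [-2.   1.2  0. ]
0.68 centre [ 0.5111 -0.2146  0.2899] outer end model [ 0.4822 -0.2166  0.3036] ray diff mm [-10.6   2.    0. ]
0.73 centre [ 0.5171 -0.2142  0.3002] outer end model [ 0.4889 -0.2162  0.3153] ray diff mm [-19.7   2.8   0. ]
```

The wrist fix agrees with the tooth at 0.63, so the pad centre is about (0.505, -0.215, 0.28). I'll move over it and press.

Request:
{"method": "play_rows", "body": {"deltas": [[-0.006,-0.052,0,0,0,0,1],[-0.006,-0.052,0.06,0,0,0,1],[-0.006,-0.052,0.11,0,0,0,1],[-0.006,-0.052,0.13,0,0,0,1],[-0.006,-0.052,0.145,0,0,0,1],[-0.006,-0.052,0.16,0,0,0,1],[-0.006,-0.052,0.17,0,0,0,1],[-0.006,-0.052,0.18,0,0,0,1],[-0.006,-0.052,0.19,0,0,0,1]]}}

```text
clock: 3.4
position: [0.5049, -0.2158, 0.2663]
tool_rot: [-3.141, 0.001, -3.084]
force: [-0.7, -1.2, 0.8]
grip_width: -0.0
finger_force: 0.4
```

Run:
```python
from h import *
im=grab_frame('scene')[:,:,::-1]; s2=grab_frame('side')[:,:,::-1]; w=grab_frame('wrist')[:,:,::-1]
o=np.hstack([cv2.resize(im[140:260,180:280],(320,384)),cv2.resize(s2[70:170,280:380],(384,384)) ])
cv2.imwrite('pics/p1.png',o)
# pressed-pad path (out 240, up 23) relative to the TCP
yaw=.0687;Rz=R.from_euler('z',yaw).as_matrix();t=np.array([.6101,-.0655,0]); s=observe();print(s['clock'],s['position'],s['force'])
M=R.from_euler('xyz',s['tool_rot']).as_matrix()
for q in np.arange(.63,-.06,-.06):
    P=Rz@padS(q,240,23)+t; print(round(q,2),P.round(4),((P-s['position'])@M/.5).round(3))
```

```text
3.55 [ 0.50471116 -0.21579905  0.26617083] [-0.27419179  0.67791219  0.47584394]
0.63 [ 0.4958 -0.2157  0.2634] [0.018 0.001 0.005]
0.57 [ 0.491  -0.216   0.2498] [0.027 0.001 0.033]
0.51 [ 0.4869 -0.2163  0.2359] [0.036 0.001 0.06 ]
0.45 [ 0.4837 -0.2165  0.2218] [0.042 0.001 0.089]
0.39 [ 0.4813 -0.2167  0.2076] [0.047 0.001 0.117]
0.33 [ 0.4798 -0.2168  0.1932] [0.05  0.001 0.146]
0.27 [ 0.4791 -0.2168  0.1787] [0.051 0.001 0.175]
0.21 [ 0.4793 -0.2168  0.1643] [0.051 0.001 0.204]
0.15 [ 0.4804 -0.2168  0.1499] [0.049 0.001 0.233]
0.09 [ 0.4823 -0.2166  0.1355] [0.045 0.001 0.261]
0.03 [ 0.4851 -0.2164  0.1213] [0.039 0.001 0.29 ]
-0.03 [ 0.4887 -0.2162  0.1073] [0.032 0.001 0.318]
```

View pics/p1.png

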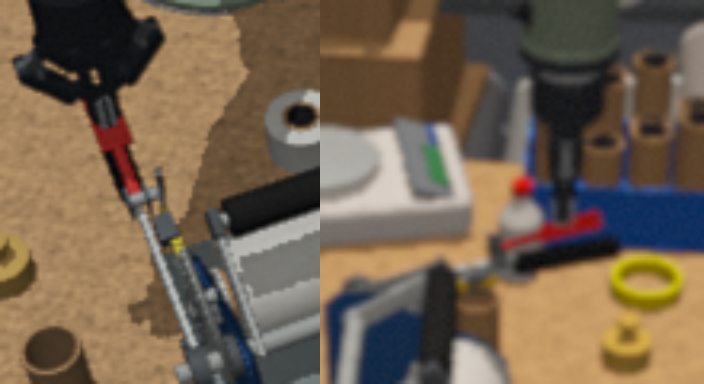

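The finger is over the outer half of the pad, centred across it, at or near first contact. I'll press on along the arc and watch the force.

Request:
{"method": "play_rows", "body": {"deltas": [[0.005,0,0.01,0,0,0,1],[0.01,0,0.02,0,0,0,1],[0.012,0,0.03,0,0,0,1],[0.012,0,0.03,0,0,0,1]]}}

```text
clock: 3.95
position: [0.4982, -0.2161, 0.2506]
tool_rot: [3.141, -0.001, -3.085]
force: [0.1, -0.5, 0.5]
grip_width: -0.0
finger_force: 0.2
```

Request:
{"method": "play_rows", "body": {"deltas": [[0.003,0,0.01,0,0,0,1],[0.005,0,0.02,0,0,0,1],[0.008,0,0.03,0,0,0,1]]}}

```text
clock: 4.25
position: [0.4947, -0.2164, 0.2359]
tool_rot: [-3.142, 0.0, -3.084]
force: [0.1, -0.1, -0.1]
grip_width: 0.0004
finger_force: 0.3
```

Run:
```python
from h import *
im=grab_frame('scene')[:,:,::-1]; s2=grab_frame('side')[:,:,::-1]; s=observe(); print(s['clock'],s['position'],s['force'],s['moment'])
o=np.hstack([cv2.resize(im[140:260,180:280],(320,384)),cv2.resize(s2[70:170,280:380],(384,384)) ])
cv2.imwrite('pics/p2.png',o)
```

```text
4.35 [ 0.49431191 -0.21628333  0.2355632 ] [ 0.26810558 -0.44746945 -0.09196516] [ 0.00747362 -0.01293407 -0.02185039]
```

View pics/p2.png

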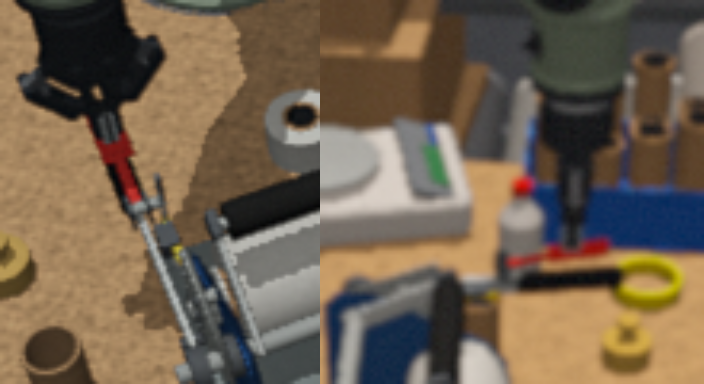

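The lever sank ahead of the finger to about level, and the pawl caught again with the finger still on the pad. This push has to be faster than the free sinking.

Request:
{"method": "play_rows", "body": {"deltas": [[0.012,0,0.03,0,0,0,1],[0.018,0,0.06,0,0,0,1],[0.024,0,0.09,0,0,0,1],[0.026,0,0.12,0,0,0,1],[0.026,0,0.15,0,0,0,1],[0.024,0,0.18,0,0,0,1],[0.018,0,0.205,0,0,0,1],[0.014,0,0.225,0,0,0,1],[0.012,0,0.235,0,0,0,1]]}}

```text
clock: 5.25
position: [0.4888, -0.2167, 0.118]
tool_rot: [3.141, -0.001, -3.084]
force: [-2.0, 0.7, 4.9]
grip_width: -0.0002
finger_force: 2.6
```

Request:
{"method": "play_rows", "body": {"deltas": [[0.002,0,0.004,0,0,0,1],[0.003,0,0.007,0,0,0,1],[0.003,0,0.007,0,0,0,1],[0.003,0,0.007,0,0,0,1]]}}

```text
clock: 5.65
position: [0.4877, -0.2169, 0.1158]
tool_rot: [-3.141, 0.001, -3.084]
force: [0.7, -0.6, 3.7]
grip_width: -0.0002
finger_force: 1.6
```

Request:
{"method": "play_rows", "body": {"deltas": [[-0.003,0,0.005,0,0,0,1],[-0.004,0,0.008,0,0,0,1],[-0.004,0,0.008,0,0,0,1],[-0.004,0,0.008,0,0,0,1]]}}

```text
clock: 6.05
position: [0.489, -0.2168, 0.1116]
tool_rot: [3.141, -0.0, -3.084]
force: [-3.4, 0.4, 7.7]
grip_width: 0.0
finger_force: 4.4
```

The force is rising at the sprung-roller rate, so the roller is on the roll. I'll let go and move clear.

Request:
{"method": "play_rows", "body": {"deltas": [[0,0,-0.01,0,0,0,1],[0,0,-0.03,0,0,0,1],[0,0,-0.06,0,0,0,1],[0,0,-0.12,0,0,0,1],[0,0,-0.2,0,0,0,1],[0,0,-0.3,0,0,0,1],[0,0,-0.4,0,0,0,1],[0,0,-0.4,0,0,0,1],[0,0,-0.4,0,0,0,1],[0,0,-0.4,0,0,0,1]]}}

```text
clock: 7.05
position: [0.4889, -0.2164, 0.3109]
tool_rot: [3.141, -0.001, -3.084]
force: [0.1, 0.5, 0.1]
grip_width: -0.0002
finger_force: 0.0
```

Run:
```python
from h import *
im=grab_frame('scene')[:,:,::-1]; s2=grab_frame('side')[:,:,::-1]; s=observe(); print(s['clock'],s['position'],s['force'])
o=np.hstack([cv2.resize(im[140:290,190:340],(400,400),interpolation=3),cv2.resize(s2[110:230,260:380],(400,400),interpolation=3) ])
cv2.imwrite('pics/p3.png',o)
```

```text
7.15 [ 0.48885007 -0.21649396  0.31047753] [-0.77150763 -0.12593164 -0.12757913]
```

View pics/p3.png

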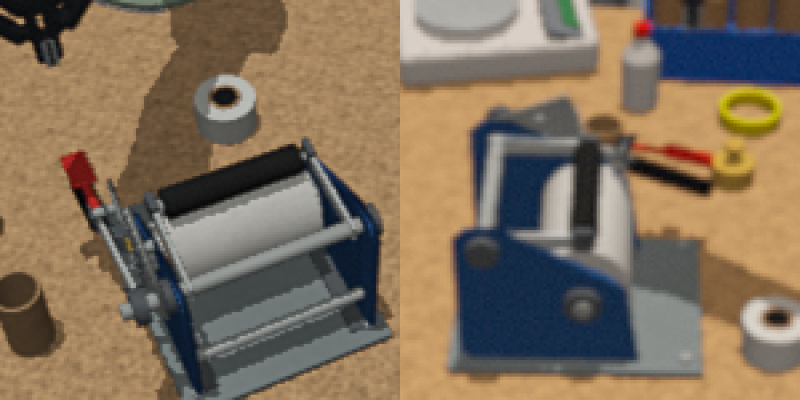

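The black roller lies on the white roll, the lever slopes down, the paddle has sprung up with a gap above the grip, and the bystanders have not moved.

```bash
python3 -c "
from workcell import *
print(job_done())"
```

```text
the job is handed in; nothing more can be done
None
```

I handed the job in at about 7.2 s: in the last pictures the black roller rests on the white roll, the paddle has sprung back, the arm is clear and the bystanders in view look unmoved; the pawl caught once partway down and I pressed again, and no verdict came back.

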